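# Turn the open-front bin and slide-stack it

## Task

Stack the loose parts bin on top of the identical bin in the dock. It is facing the wrong way and would nest: turn it round on the plywood deck so that its low front leads, then slide it across onto the docked bin's rails until it is fully home against the back lip. It is full of sprockets, so keep it on the deck and rails and do not lift or tip it, and leave the docked bin and the jar, tin and carton where they are.

Things in the scene. Friction and masses are not known exactly. Their poses are not given: they have to be found in the camera images.
- upper_centre (a point): Loose blue stack-nest parts bin, 166 long (x) x 136 wide (150 over two flared horns at the front) x 78 mm high, 0.4 to 0.85 kg, on the deck. Point: its centre, 35 mm above its underside. Own x points to its low open front, z up. Front edge at x=+80, outer face of the back lip at x=-86. Flat underside; under the front a foot bar 126 wide (x=+50..+80), and a foot each side at x=-28, 63 mm out.
- upper_front (a point): Middle of the loose bin's low front edge: 80 mm ahead of its centre, 3 mm above its underside. The front wall, and the side walls ahead of x=+47, are only 28 mm high.
- upper_inside (a point): Middle of the top of the loose bin's load: a layer of flat sprockets that cannot move, filling it to 15 mm above its underside; above that it is empty. Inside it is 140 mm long; the 3 mm walls lean out: the clear half-width is 43 mm at the load, 47 mm at 35 mm above the underside and 53 mm at 70 mm. Side walls are slotted from x=-40 to x=-16, down to 28 mm.
- upper_back (a point): Middle of the top edge of the loose bin's high back: 84 mm behind its centre, 78 mm above the underside; the 4 mm lip there is its rearmost part. On each side a rail lies 53 to 68 mm out, 70 mm above the underside, from x=-82 to +47 (slotted as the walls), with a lip 8 mm high on its outer edge; the lips run on ahead of x=+47 as flared horns.
- lower_centre (a point): Identical loaded bin (1.5 kg) in a dock of cleats on the bench, low front towards the deck; point and axes as for the loose bin. Facing alike, the loose bin sinks into it (nests, 28 mm up). Turned half round, its foot bar and feet ride on this bin's rails, its underside 70 mm above this one's; home: centre straight above this centre, foot bar within about 2 mm of the back lip.
- lower_mouth (a point): Middle of the docked bin between its horns, at rail height, 60 mm ahead of its centre. Slid in from the deck, front first, along the docked bin's -x, the loose bin stays carried all the way and drops 2 mm; the horns guide it from up to about 6 mm off to a side.
- deck (a point): Fixed plywood deck, top 72 mm above the bench and 2 mm above the docked bin's rails. Point: on its top, on the line of the slide; z up. The deck reaches 190 mm either way along x, and from y=-170 to y=+150; the docked bin's centre is at y=+232 and the slide goes along +y. Deck and dock stand differently each time.
- grease_jar: Jar, 58 mm diameter, 70 mm high, standing on the deck; origin under its centre. Do not move.
- paste_tin: Tin, 54 mm diameter, 85 mm high, standing on the deck; origin under its centre. Do not move.
- bearing_carton: Carton 42 x 42 x 60 mm, standing on the deck; origin under its centre. Do not move.
Mind the look-alikes: they are no part of the job. Leave any green or red look-alike of the part that bears upper_centre alone.

How it is judged:
At the end, for the whole second after the job is handed in: The loose bin is at rest and level, turned half round to the docked bin and riding on its rails (70 mm above it, within 4 mm), its centre within 7 mm lengthwise and 6 mm sideways of the docked bin's centre (x of upper_centre in the frame of lower_centre between -0.007 and 0.007 m and y of upper_centre in the frame of lower_centre between -0.006 and 0.006 m and z of upper_centre in the frame of lower_centre between 0.066 and 0.074 m and x of upper_front in the frame of lower_centre below -0.07 m and angle between upper_centre's own z axis and vertical below 0.05 rad and linear speed of upper_bin below 0.02 m/s); the robot touches nothing.
It fails at once if the loose bin is lifted more than 20 mm (z of upper_centre in the frame of deck above 0.055 m).
It fails at once if the loose bin is tipped more than 20 degrees (angle between upper_centre's own z axis and vertical above 0.35 rad).
It fails at once if the docked bin is displaced by more than 15 mm (distance of lower_centre from where it was at the start of the episode above 0.015 m).
It fails at once if the jar, tin or carton is displaced by more than 25 mm (distance of any of grease_jar, paste_tin, bearing_carton from where it was at the start of the episode above 0.025 m).
It also fails if it takes over 48 s, if anything falls off the work surface, if the arm or the gripper's body presses on something with over 40 N, if the wrist force passes 120 N, or if a joint passes its speed limit or range.

## Robot

A 7-joint arm with a two-finger parallel gripper is mounted at the origin on the work surface. World frame = base frame: x ahead of the robot, y to its left, z up, the work surface at z = 0. Lengths are in m, angles in rad, forces in N, time in s.
With the tool pointing down it reaches from about 0.4 to 0.85 m from the base axis. Payload 10.4 kg.
Tool frame: the origin (TCP) lies at the very end of the fingers, on their centre line; the grasp point (between the pads) lies 19 mm behind it; z points along the fingers, y is the line along which they close (so a half turn about z gives the same grasp; the last joint's range is limited). The gripper opens to 85 mm and grips with 20 to 120 N. Pads are 22 mm wide; open, the fingers measure 114 mm over their backs; the gripper's body (76 mm by 85 mm) begins 54 mm behind the grasp point. The pads swing forward as they close: fully open they stand 13 mm farther back than shut.
Start: joints at [1.145, 0.332, -0.065, 1.46, 0.022, 1.35, -0.088], TCP at [0.245, -0.575, 0.231] pointing down, gripper open.
Joint ranges: [-2.6, 2.6], [-0.5, 2.12], [-1.47, 1.34], [0.16, 2.42], [-1.27, 4.41], [0.06, 2.06], [-2.6, 2.6]. Speed limits (rad/s): [2.22, 2.22, 2.79, 2.79, 3.14, 3.14, 3.14].

## Interface

Orientations are given as a unit quaternion [x, y, z, w].
In Python, from workcell import * gives the robot as it stands.
- The arm moves only by the tool step_arm, never from a script. Its argument "commands" is one flat list of numbers, 7 for each row, row after row: the finger opening in mm, from 0 to 85.4, then the shift along the world's x, y, z as a fraction of full scale, then the turn, a rotation vector about the world's x, y, z as a fraction of full scale. A call has exactly 10 rows; each row is the pose to reach, as a shift and turn from the pose commanded when the call began, turning the shorter way round; what a row does not reach only later rows make up. Full scale, the value 1, is 0.6 m for a shift and pi rad for a turn. A row lasts 1/8 s, in which the tool goes at most 62.5 mm and 10.7 degrees, less where a joint would pass 70% of its speed; a pose out of reach is approached as far as the arm can. A call with a number of a shift or a turn outside -1 to 1 is refused whole. A call with a gripper value outside its range is refused whole. The fingers move at their own pace and stop on an object; "squeeze" is the grip in N (left out, the last holds). Time passes only in rows, so rows that repeat a pose let the fingers close, or fill a call up. It gives the time, the measured TCP pose, the force, the opening and the grip force at its end, in the units of the state.
- get_obs(): the state, without advancing time (a new reading comes with each control period).
- camera(name): name is "scene" or "side" or "wrist"; returns the picture (384x512x3 uint8, red, green, blue); there is no depth.
- camera_params(name): a dict with "mtx" (3x3 intrinsics, pixels), "extrinsics" (4x4, takes a point from world to camera coordinates); the wrist camera has in their place "tool_from_camera" (4x4, takes a point from camera to tool coordinates, whose origin is the TCP and whose axes are the flange's). Camera axes: x right, y down, z forward; pixel columns grow to the right and rows downward; lengths in m; the calibration is good to about 2 mm. A picture is of the moment at which its call begins: read the wrist's pose just before it. camera_params takes no time and is no camera call.
- hand_in(): hands the job in; it is judged then, once.
The state is a dict: "clock": time; "joint_pos": joint angles; "joint_velocities": joint speeds; "tau": joint torques, N m; "position": TCP position; "ee_rot": TCP orientation; "ft_force": force on the tool from outside, world axes, zero at the start; "torque": the same for the moment, N m; "grip_width": opening from 0.0 (shut) to 1.0 (fully open); "grasp_force": force on a finger pad.
Only numpy, scipy, OpenCV 4.12 (cv2) and the standard library are available. Lean on these libraries where they do the work, as an engineer would, in place of code of your own. Each camera call takes 0.05 s, during which the arm holds its last target. There are 200 camera calls.

## Working session

There is one attempt and no reset: what is moved stays moved. The work goes in short steps, Python scripts to look and compute and a tool call to move; the robot and the scene stay as the last step left them, time stands still between calls to the robot, and variables do not carry over. Pictures are saved under pics/ and viewed, at most 10 in all, crops included, and the job is handed in when it is done.

Besides the shell and the picture viewer there is one more tool, called after "Call:" as name(argument=value, ...) on one line, values as JSON. step_arm: Moves the arm, as the interface text tells. Its arguments: {"type":"object","properties":{"commands":{"type":"array","items":{"type":"number"}},"squeeze":{"type":"number"}},"required":["commands"]}

```bash
mkdir -p pics; python3 - <<'E'
from workcell import *
import cv2,numpy as np,json
o=get_obs();print(o)
for n in["scene","side","wrist"]:
    im=camera(n);cv2.imwrite(f"pics/{n}0.png",im[:,:,::-1]);p=camera_params(n)
    print(n,{k:np.round(v,4).tolist() for k,v in p.items() if not isinstance(v,str)})
a=cv2.imread("pics/scene0.png");b=cv2.imread("pics/side0.png")
E
```

```text
{'clock': 0.0, 'joint_pos': array([ 1.14539724,  0.33284898, -0.06472104,  1.46098674,  0.02161479,
        1.34986284, -0.08851492]), 'joint_velocities': array([ 0.00161836,  0.00140888, -0.00110013, -0.00108792,  0.00122122,
        0.00014074,  0.00017367]), 'tau': array([ 2.00014671e-03, -6.25439572e+01,  5.05579705e-02, -3.91607809e+01,
        1.63516944e-02,  9.90390225e-03,  2.86381794e-05]), 'position': array([ 0.24484856, -0.57462636,  0.23050859]), 'ee_rot': array([ 9.79784311e-01,  2.00055513e-01, -1.76962090e-04, -6.82246037e-04]), 'ft_force': array([-0.40633975, -0.38234835,  0.65486189]), 'torque': array([ 0.06786138, -0.01277525,  0.00034113]), 'grasp_force': 0.0, 'grip_width': 0.9995091060015392}
scene {'mtx': [[403.7232, 0.0, 260.2698], [0.0, 403.7232, 196.274], [0.0, 0.0, 1.0]], 'extrinsics': [[0.7104, 0.7037, 0.012, -0.3241], [0.5684, -0.5634, -0.5996, -0.2805], [-0.4152, 0.4328, -0.8002, 1.6005], [0.0, 0.0, 0.0, 1.0]]}
side {'mtx': [[434.3663, 0.0, 256.636], [0.0, 434.3663, 195.9067], [0.0, 0.0, 1.0]], 'extrinsics': [[-0.7619, -0.6476, 0.0142, 0.3612], [-0.387, 0.4375, -0.8116, 0.3412], [0.5194, -0.6239, -0.584, 1.0332], [0.0, 0.0, 0.0, 1.0]]}
wrist {'mtx': [[336.2901, 0.0, 252.8008], [0.0, 336.2901, 188.4389], [0.0, 0.0, 1.0]], 'tool_from_camera': [[-0.0021, -0.964, -0.2658, 0.0668], [1.0, -0.0022, -0.0001, 0.0008], [-0.0005, -0.2658, 0.964, -0.1438], [0.0, 0.0, 0.0, 1.0]]}
```

View pics/scene0.png

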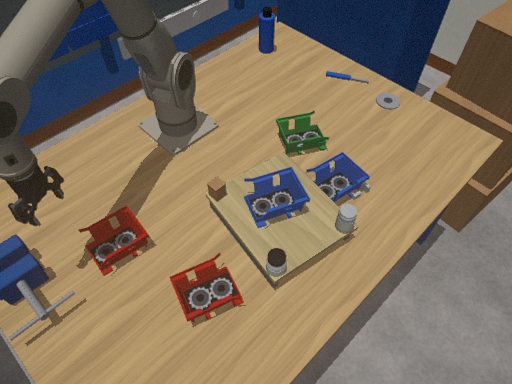

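View pics/side0.png

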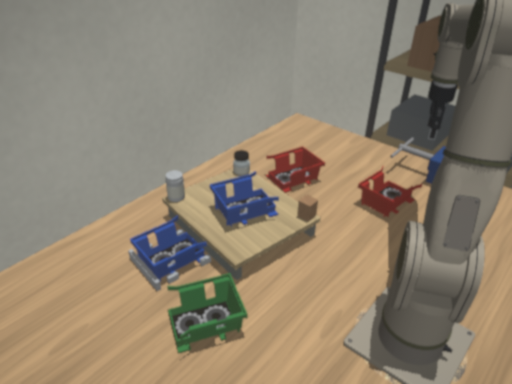

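Blue bins in the scene view: (277,197), standing on the plywood deck, and (340,178), down on the bench in a dock. The deck one fits "loose". The green bin (300,133) and the red ones (117,240) and (206,290) are look-alikes. I'll confirm this in an enlarged crop.

```bash
cat > h.py <<'E'
from workcell import *
import cv2,numpy as np
from scipy.spatial.transform import Rotation as R
def cam(n,obs=None):
    p=camera_params(n);K=np.array(p["mtx"])
    if n!="wrist":
        E=np.array(p["extrinsics"]);return K,E
    o=obs;T=np.eye(4);T[:3,:3]=R.from_quat(o["ee_rot"]).as_matrix();T[:3,3]=o["position"]
    return K,np.linalg.inv(T@np.array(p["tool_from_camera"]))
def ray(KE,uv,z):
    K,E=KE;d=E[:3,:3].T@np.linalg.solve(K,[uv[0],uv[1],1]);c=-E[:3,:3].T@E[:3,3]
    return c+d*(z-c[2])/d[2]
def proj(KE,P):
    K,E=KE;q=K@(E[:3,:3]@np.asarray(P)+E[:3,3]);return q[:2]/q[2]
E
python3 - <<'E'
from h import *
a=cv2.imread("pics/scene0.png")[140:300,195:385]
cv2.imwrite("pics/c0.png",cv2.resize(a,None,fx=4,fy=3.75,interpolation=cv2.INTER_CUBIC)[:600,:760])
b=cv2.imread("pics/side0.png")[140:290,120:330]
cv2.imwrite("pics/c1.png",cv2.resize(b,None,fx=3.8,fy=3.8,interpolation=cv2.INTER_CUBIC))
E
```

```text
(no output)
```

View pics/c0.png

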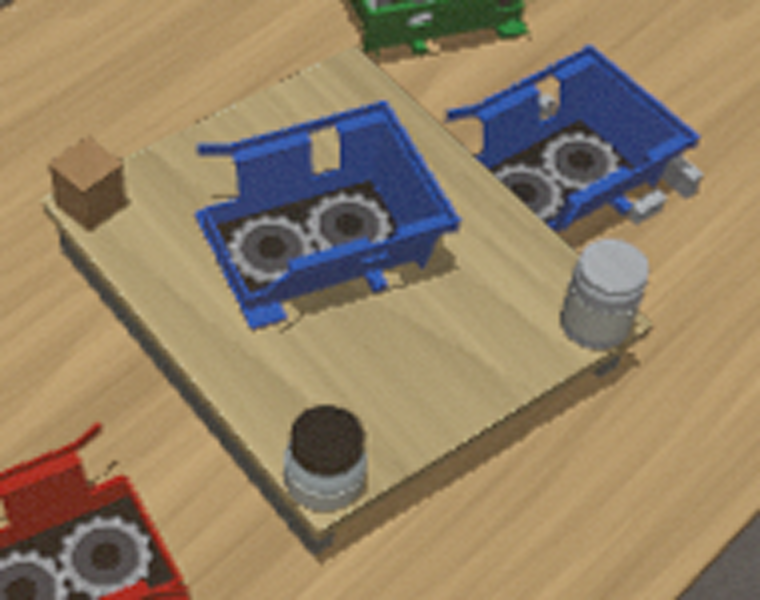

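View pics/c1.png

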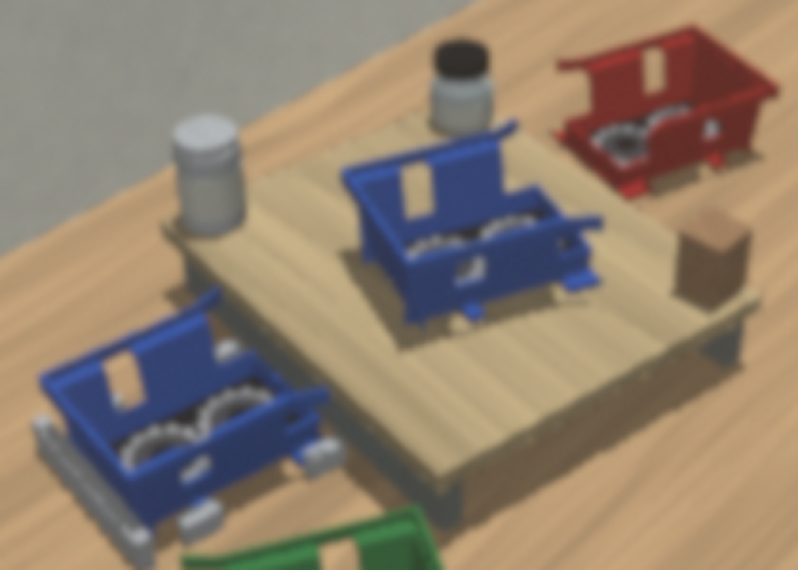

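The crop confirms it: the loose blue bin stands on the deck with its back towards the dock, and the docked blue bin is held by cleats. Deck corners in c0 are (45,205), (360,48), (650,328) and (320,530). The loose back-lip corners are (385,103) and (460,225). The docked lip corners are (592,48) and (697,137).

```bash
python3 - <<'E'
from h import *
S=cam("scene");D=cam("side")
f=lambda p,z:ray(S,(p[0]/4+195,p[1]/3.75+140),z).round(4)
g=lambda p,z:ray(D,(p[0]/3.8+120,p[1]/3.8+140),z).round(4)
print("deck S",[f(p,.072)[:2].tolist() for p in[(45,205),(360,48),(650,328),(320,530)]])
print("deck D",[g(p,.072)[:2].tolist() for p in[(757,300),(440,475),(165,228)]])
def binf(pts,z):
    a,b=pts; m=(a+b)/2; d=b-a; print("w",np.linalg.norm(d[:2]),"lipmid",m,"dirang",np.degrees(np.arctan2(d[1],d[0])))
print("loose S");binf([f((385,103),.150),f((460,225),.150)],0); print("loose D");binf([g((345,175),.150),g((405,255),.150)],0)
print("dock S");binf([f((592,48),.078),f((697,137),.078)],0); print("dock D");binf([g((43,382),.078),g((122,470),.078)],0)
print("horn loose S",f((200,150),.150),"D",g((515,127),.150),g((600,224),.150))
print("horn dock D",g((218,298),.078),g((325,396),.078),"S",f((450,115),.078))
print("jar S top",f((327,432),.142),"tin top",f((612,262),.157),"cart",f((87,168),.132))
print("jar D top",g((461,58),.142),"tin",g((207,133),.157),"cart",g((713,230),.132))
E
```

```text
deck S [[0.3845, -0.1773], [0.4389, 0.1399], [0.8063, 0.0691], [0.7501, -0.2395]]
deck D [[0.3707, -0.1626], [0.427, 0.1405], [0.788, 0.0798]]
loose S
w 0.13673715661808972 lipmid [0.60405 0.023   0.15   ] dirang -23.809326195246392
loose D
w 0.11411616888066305 lipmid [0.59615 0.02785 0.15   ] dirang 157.59255523632734
dock S
w 0.13092627696532125 lipmid [0.6499  0.26885 0.078  ] dirang -10.340074092118948
dock D
w 0.11481672352057427 lipmid [0.6444 0.2733 0.078 ] dirang 170.37360097956946
horn loose S [ 0.4754 -0.0888  0.15  ] D [ 0.595  -0.1336  0.15  ] [ 0.4609 -0.0742  0.15  ]
horn dock D [0.6801 0.1167 0.078 ] [0.5382 0.1406 0.078 ] S [0.5516 0.1293 0.078 ]
jar S top [ 0.7211 -0.2061  0.142 ] tin top [0.7706 0.0423 0.157 ] cart [ 0.4167 -0.1546  0.132 ]
jar D top [ 0.7104 -0.1964  0.142 ] tin [0.7652 0.044  0.157 ] cart [ 0.4062 -0.1452  0.132 ]
```

Call:
step_arm(commands=[60,0.27,0.45,0.22,0,0,0.2,60,0.54,0.9,0.22,0,0,0.55,60,0.54,0.9,0.22,0,0,0.55,60,0.54,0.9,0.22,0,0,0.55,60,0.54,0.9,0.22,0,0,0.55,60,0.54,0.9,0.22,0,0,0.55,60,0.54,0.9,0.22,0,0,0.55,60,0.54,0.9,0.22,0,0,0.55,60,0.54,0.9,0.22,0,0,0.55,60,0.54,0.9,0.22,0,0,0.55])

```text
clock: 1.4
position: [0.5597, -0.05, 0.3601]
ee_rot: [0.483, 0.876, -0.0, 0.0]
ft_force: [1.2, -0.2, -0.3]
grip_width: 0.705
grasp_force: 0.0
```

Call:
step_arm(commands=[60,0,0.02,0,0,0,0.19,60,0,0.02,0,0,0,0.19,60,0,0.02,0,0,0,0.19,60,0,0.02,0,0,0,0.19,60,0,0.02,0,0,0,0.19,60,0,0.02,0,0,0,0.19,60,0,0.02,0,0,0,0.19,60,0,0.02,0,0,0,0.19,60,0,0.02,0,0,0,0.19,60,0,0.02,0,0,0,0.19])

```text
clock: 2.65
position: [0.5591, -0.0396, 0.3597]
ee_rot: [0.206, 0.979, 0.0, -0.0]
ft_force: [-1.0, -0.2, -0.5]
grip_width: 0.703
grasp_force: 0.0
```

```bash
python3 - <<'E'
from h import *
import json
o=get_obs();print(o["position"],o["ee_rot"],o["joint_pos"].round(2),o["clock"])
im=camera("wrist");cv2.imwrite("pics/w1.png",im[:,:,::-1]);json.dump({k:np.asarray(o[k]).tolist() for k in("position","ee_rot")},open("w1.json","w"))
cv2.imwrite("pics/w1b.png",cv2.resize(im[:,:,::-1],(800,600),interpolation=cv2.INTER_CUBIC))
E
```

```text
[ 0.559062   -0.03956432  0.35968696] [ 2.05596326e-01  9.78636883e-01  4.78631987e-05 -5.19330445e-06] [ 0.58  0.22 -0.71  1.38  0.14  1.59  1.04] 2.65
```

View pics/w1b.png

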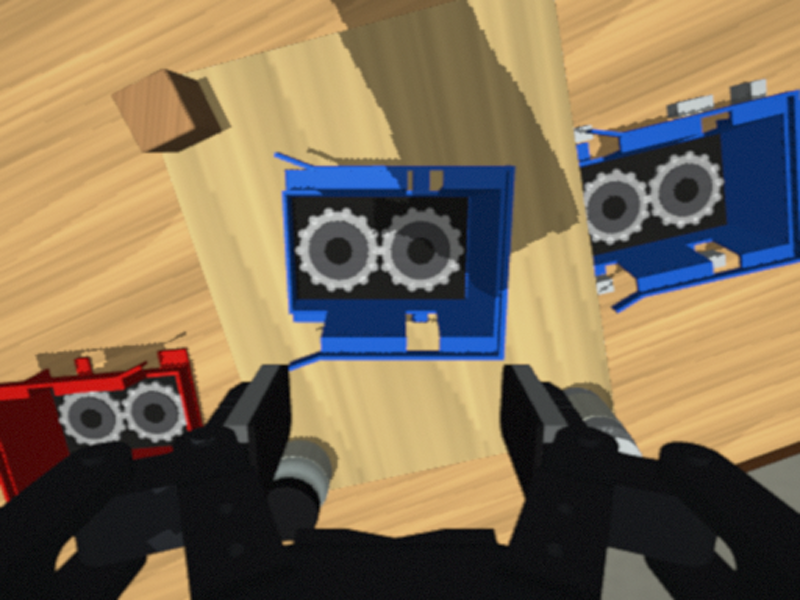

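Wrist view: the loose bin's back-lip corners are at (514,166) and (503,358), its horn tips at (277,154) and (291,368). The docked bin is at the right with horn tips (578,130) and (615,309). The red bin, lower left, stays clear. The back rim is thin, so it can be pinched.

```bash
python3 - <<'E'
from h import *
import json
o=json.load(open("w1.json"));W=cam("wrist",o)
f=lambda p,z:ray(W,(p[0]*.64,p[1]*.64),z)
def fr(b1,b2,h1,h2,z):
    B=[f(b1,z),f(b2,z)];H=[f(h1,z),f(h2,z)]
    print("w",np.linalg.norm(B[1]-B[0]),np.linalg.norm(H[1]-H[0]))
    mb=(B[0]+B[1])/2;mh=(H[0]+H[1])/2;d=mh-mb
    e=B[1]-B[0]
    print("back",mb.round(4),"horn",mh.round(4),"len",np.linalg.norm(d),"ang",np.degrees(np.arctan2(d[1],d[0])),"lip",np.degrees(np.arctan2(e[1],e[0])))
fr((514,166),(503,358),(277,154),(291,368),.150)
fr((798,92),(803,262),(578,130),(615,309),.078)
print([f(p,.072)[:2].round(3) for p in((556,0),(610,390),(165,155),(230,370))])
E
```

```text
w 0.13476187303876938 0.15014032519740994
back [0.6001 0.0263 0.15  ] horn [ 0.5379 -0.1146  0.15  ] len 0.15401023521373983 ang -113.81216713280325 lip -23.76899259346055
w 0.13529411110628894 0.15149177567391342
back [0.6492 0.2709 0.078 ] horn [0.6167 0.113  0.078 ] len 0.16127171941226148 ang -101.65436993972982 lip -10.577494226730003
[array([0.448, 0.138]), array([0.766, 0.079]), array([ 0.428, -0.182]), array([ 0.611, -0.224])]
```

Call:
step_arm(commands=[40,0.067,0.106,-0.08,0,0,0,40,0.067,0.106,-0.16,0,0,0,40,0.067,0.106,-0.22,0,0,0,40,0.067,0.106,-0.27,0,0,0,40,0.067,0.106,-0.3,0,0,0,40,0.067,0.106,-0.32,0,0,0,40,0.067,0.106,-0.32,0,0,0,40,0.067,0.106,-0.32,0,0,0,40,0.067,0.106,-0.32,0,0,0,40,0.067,0.106,-0.32,0,0,0])

```text
clock: 3.95
position: [0.5995, 0.0241, 0.1682]
ee_rot: [0.206, 0.979, 0.0, 0.0]
ft_force: [-0.2, 0.0, -0.5]
grip_width: 0.468
grasp_force: 0.0
```

```bash
python3 - <<'E'
from h import *
o=get_obs();print(o["position"],o["grip_width"],o["ft_force"].round(1))
W=cam("wrist",o);im=camera("wrist")[:,:,::-1].copy()
print(proj(W,[.599,.024,.150]))
cv2.imwrite("pics/w2.png",cv2.resize(im,(800,600),interpolation=cv2.INTER_CUBIC))
E
```

```text
[0.59950605 0.02407095 0.16822788] 0.4684107724825285 [-0.2  0.  -0.5]
[254.40179067 229.23485871]
```

View pics/w2.png

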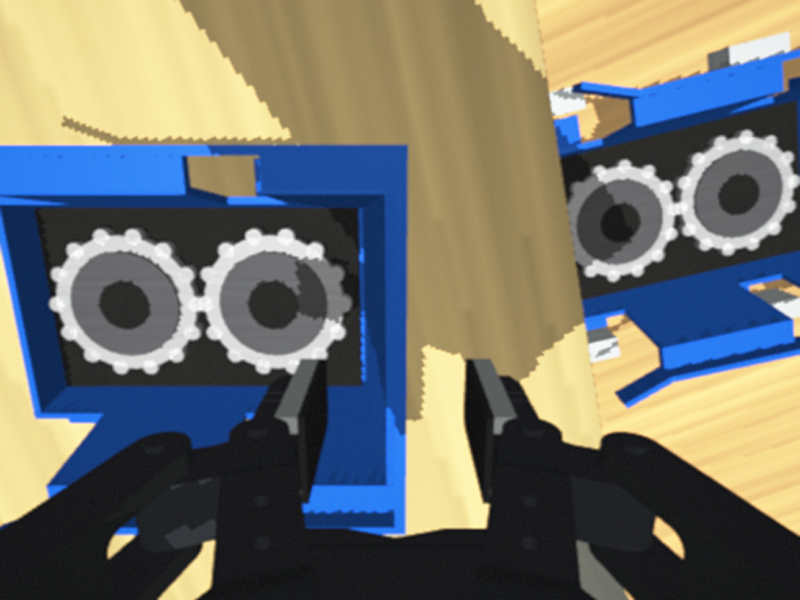

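The fingers (inner faces at columns ~322 and 470) straddle the back rim (columns 385–407) centrally. Next: descend and pinch.

Call:
step_arm(commands=[40,0,0,-0.03,0,0,0,40,0,0,-0.05,0,0,0,40,0,0,-0.05,0,0,0,15,0,0,-0.05,0,0,0,0,0,0,-0.05,0,0,0,0,0,0,-0.05,0,0,0,0,0,0,-0.05,0,0,0,0,0,0,-0.05,0,0,0,0,0,0,-0.05,0,0,0,0,0,0,-0.05,0,0,0], squeeze=40)

```text
clock: 5.25
position: [0.5996, 0.0242, 0.1382]
ee_rot: [0.205, 0.979, 0.0, 0.0]
ft_force: [-0.6, 2.5, 6.1]
grip_width: 0.067
grasp_force: 39.5
```

```bash
python3 - <<'E'
from h import *
a0,a1=66.2,-100.5;C0=np.array([.5657,-.0527]);C1=np.array([.5914,-.0408])
u=lambda a:.084*np.array([np.cos(np.radians(a)),np.sin(np.radians(a))])
P=lambda t:(1-t)*C0+t*C1+u(a0+t*(a1-a0))
for c in (0,.5):
    for k in range(1,11):
        t=c+k*.05;d=(P(t)-P(c))/.6
        print(d.round(3).tolist(),round((t-c)*(a1-a0)/180,3))
E
```

```text
[0.02, -0.009] -0.046
[0.039, -0.02] -0.093
[0.055, -0.033] -0.139
[0.07, -0.048] -0.185
[0.082, -0.065] -0.232
[0.091, -0.083] -0.278
[0.097, -0.102] -0.324
[0.101, -0.121] -0.37
[0.101, -0.141] -0.417
[0.099, -0.159] -0.463
[-0.005, -0.018] -0.046
[-0.013, -0.035] -0.093
[-0.024, -0.05] -0.139
[-0.036, -0.063] -0.185
[-0.051, -0.074] -0.232
[-0.067, -0.082] -0.278
[-0.084, -0.087] -0.324
[-0.102, -0.09] -0.37
[-0.12, -0.09] -0.417
[-0.138, -0.086] -0.463
```

Call:
step_arm(commands=[0,0.02,-0.009,0,0,0,-0.046,0,0.039,-0.02,0,0,0,-0.093,0,0.055,-0.033,0,0,0,-0.139,0,0.07,-0.048,0,0,0,-0.185,0,0.082,-0.065,0,0,0,-0.232,0,0.091,-0.083,0,0,0,-0.278,0,0.097,-0.102,0,0,0,-0.324,0,0.101,-0.121,0,0,0,-0.37,0,0.101,-0.141,0,0,0,-0.417,0,0.099,-0.159,0,0,0,-0.463])

```text
clock: 6.5
position: [0.6591, -0.0714, 0.1382]
ee_rot: [0.805, 0.593, 0.001, 0.0]
ft_force: [1.7, 0.7, 5.9]
grip_width: 0.067
grasp_force: 40.5
```

Call:
step_arm(commands=[0,-0.005,-0.018,0,0,0,-0.046,0,-0.013,-0.035,0,0,0,-0.093,0,-0.024,-0.05,0,0,0,-0.139,0,-0.036,-0.063,0,0,0,-0.185,0,-0.051,-0.074,0,0,0,-0.232,0,-0.067,-0.082,0,0,0,-0.278,0,-0.084,-0.087,0,0,0,-0.324,0,-0.102,-0.09,0,0,0,-0.37,0,-0.12,-0.09,0,0,0,-0.417,0,-0.138,-0.086,0,0,0,-0.463])

```text
clock: 7.75
position: [0.5758, -0.1237, 0.1382]
ee_rot: [0.996, -0.093, 0.001, 0.0]
ft_force: [-0.2, -1.1, 5.0]
grip_width: 0.069
grasp_force: 40.9
```

```bash
python3 - <<'E'
from h import *
import json
o=get_obs();print(o["position"],o["ee_rot"],o["joint_pos"].round(2),o["grip_width"],o["ft_force"].round(1))
im=camera("wrist");json.dump({k:np.asarray(o[k]).tolist() for k in("position","ee_rot")},open("w3.json","w"))
s=camera("scene")[120:320,190:390]
w=cv2.resize(im,(512,384));s=cv2.resize(s,(288,288))
c=np.zeros((384,800,3),np.uint8);c[:,:512]=w;c[:288,512:]=s
cv2.imwrite("pics/w3.png",c[:,:,::-1])
E
```

```text
[ 0.57582224 -0.12366974  0.13815859] [ 9.95648817e-01 -9.31826681e-02  5.32886810e-04  3.73021709e-04] [ 0.26  0.33 -0.15  1.67  0.05  1.15 -1.66] 0.06869704668532915 [-0.2 -1.1  5. ]
```

View pics/w3.png

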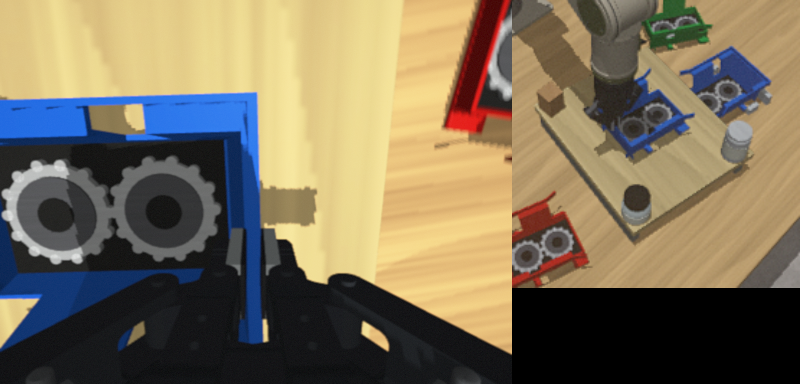

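The bin is turned, with its front towards the dock and no objects touched. I'll check residual yaw and sideways offset from the rim corner (257,93), rim end (262,340) and side lip (2,99).

```bash
python3 - <<'E'
from h import *
import json
o=json.load(open("w3.json"));W=cam("wrist",o)
f=lambda p:ray(W,p,.150)
im=cv2.imread("pics/w3.png")[:,:512]
m=((im[:,:,0].astype(int)-im[:,:,2])>60).astype(np.uint8)
# rim outer edge: rightmost blue on rows; side lip: topmost blue on columns
R_=[(np.where(m[r,200:300])[0].max()+200.5,r) for r in range(100,225,5)]
L_=[(c,np.where(m[60:140,c])[0].min()+59.5) for c in range(10,250,8)]
for n,P in(("rim",R_),("side",L_)):
    X=np.array([f(p)[:2] for p in P]);v=cv2.fitLine(X.astype(np.float32),cv2.DIST_HUBER,0,.01,.01).ravel()
    print(n,np.degrees(np.arctan2(v[1],v[0])),v[2:])
    if n=="side":
        y=np.array([.1822,.9833]);x=np.array([.9833,-.1822]);dc=np.array([.6337,.1873])
        print("lateral of side lip from slide line",(X-dc)@x)
print("corner",f((258,93)))
E
```

```text
rim -9.323687 [ 0.61489195 -0.13431156]
side 80.83028 [ 0.6507163  -0.08993325]
lateral of side lip from slide line [0.06616162 0.0661447  0.06649396 0.06647706 0.06646016 0.06644325
 0.06679205 0.06677517 0.06675829 0.0667414  0.06708974 0.06707288
 0.06705601 0.06703914 0.06738702 0.06737018 0.06735332 0.06733647
 0.06731962 0.06766707 0.06765024 0.0676334  0.06761657 0.06796356
 0.06794675 0.06792993 0.06791311 0.06825965 0.06824285 0.06822605]
corner [ 0.64236155 -0.13923073  0.15      ]
```

Call:
step_arm(commands=[0,-0.002,0.006,0,0,0,-0.004,0,0,0.023,0,0,0,-0.007,0,0.004,0.046,0,0,0,-0.007,0,0.009,0.07,0,0,0,-0.007,0,0.013,0.093,0,0,0,-0.007,0,0.018,0.116,0,0,0,-0.007,0,0.022,0.139,0,0,0,-0.007,0,0.026,0.162,0,0,0,-0.007,0,0.03,0.184,0,0,0,-0.007,0,0.03,0.184,0,0,0,-0.007])

```text
clock: 9.1
position: [0.5943, -0.0135, 0.1382]
ee_rot: [0.995, -0.101, 0.0, 0.001]
ft_force: [-1.1, -3.8, 6.5]
grip_width: 0.065
grasp_force: 39.8
```

```bash
python3 - <<'E'
from h import *
import json
o=get_obs();print(o["position"],o["ee_rot"],o["grip_width"],o["ft_force"].round(1))
im=camera("wrist");json.dump({k:np.asarray(o[k]).tolist() for k in("position","ee_rot")},open("w4.json","w"))
s=camera("scene")[120:270,230:380];d=camera("side")[150:300,120:270]
c=np.zeros((600,800,3),np.uint8);c[:384,:512]=im;c[:288,512:]=cv2.resize(s,(288,288));c[300:,500:]=cv2.resize(d,(300,300))
cv2.imwrite("pics/w4.png",c[:,:,::-1])
W=cam("wrist",o);f=lambda p:ray(W,p,.150);im=im[:,:,::-1].astype(int)
m=(im[:,:,0]-im[:,:,2])>60
L=[(c,np.where(m[60:140,c])[0].min()+59.5) for c in range(10,250,8)]
X=np.array([f(p)[:2] for p in L]);v=cv2.fitLine(X.astype(np.float32),cv2.DIST_HUBER,0,.01,.01).ravel()
print(np.degrees(np.arctan2(v[1],v[0])),((X-[.6337,.1873])@[.9833,-.1822]).round(4))
E
```

```text
[ 0.59433921 -0.01353367  0.13821052] [ 9.94872271e-01 -1.01135107e-01  4.70307693e-04  7.96025419e-04] 0.0653599560310406 [-1.1 -3.8  6.5]
78.26867 [0.0719 0.0718 0.0714 0.0681 0.0681 0.068  0.0679 0.0679 0.0678 0.0677
 0.0677 0.0676 0.0675 0.0675 0.0674 0.0673 0.0673 0.0672 0.0671 0.0671
 0.067  0.0669 0.0669 0.0668 0.0668 0.0667 0.0666 0.0666 0.0665 0.0664]
```

View pics/w4.png

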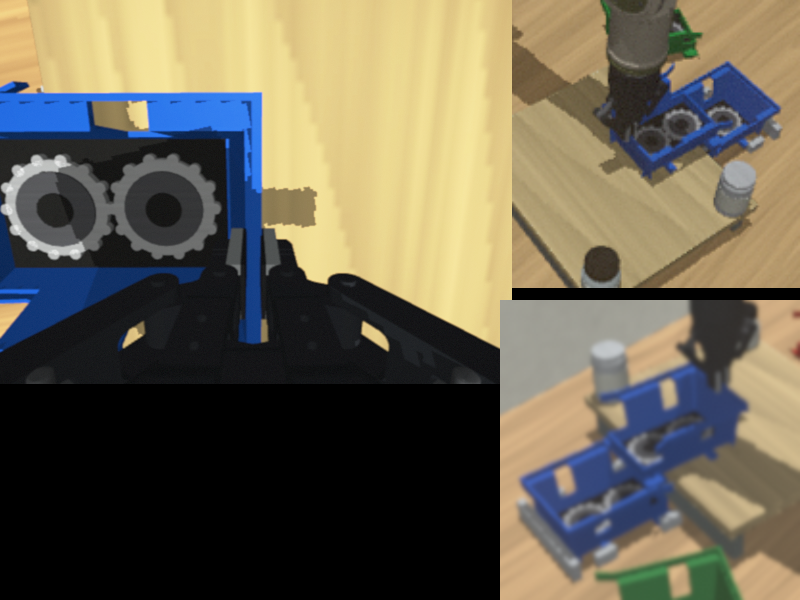

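The loose bin is aligned with the docked bin's horns and its front is entering the mouth, so I'll keep sliding.

Call:
step_arm(commands=[0,0.003,0.016,0,0,0,0,0,0.006,0.032,0,0,0,0,0,0.009,0.048,0,0,0,0,0,0.012,0.064,0,0,0,0,0,0.015,0.08,0,0,0,0,0,0.018,0.096,0,0,0,0,0,0.021,0.112,0,0,0,0,0,0.024,0.128,0,0,0,0,0,0.027,0.144,0,0,0,0,0,0.029,0.156,0,0,0,0])

```text
clock: 10.5
position: [0.6115, 0.0765, 0.1385]
ee_rot: [0.995, -0.103, 0.0, 0.003]
ft_force: [-5.8, -12.2, 11.5]
grip_width: 0.069
grasp_force: 40.4
```

Call:
step_arm(commands=[0,0,0.005,0,0,0,0,0,0.001,0.01,0,0,0,0,0,0.002,0.015,-0.001,0,0,0,0,0.003,0.02,-0.001,0,0,0,0,0.004,0.025,-0.002,0,0,0,0,0.005,0.03,-0.003,0,0,0,0,0.006,0.034,-0.004,0,0,0,0,0.007,0.038,-0.004,0,0,0,0,0.007,0.038,-0.004,0,0,0,0,0.007,0.038,-0.004,0,0,0])

```text
clock: 11.75
position: [0.6168, 0.0976, 0.1378]
ee_rot: [0.995, -0.103, 0.001, 0.003]
ft_force: [-7.1, -18.2, 22.9]
grip_width: 0.066
grasp_force: 44.0
```

```bash
python3 - <<'E'
from h import *
o=get_obs();print(o["position"],o["ee_rot"],o["grip_width"],o["ft_force"].round(1))
im=camera("wrist")
s=camera("scene")[120:270,240:390];d=camera("side")[170:300,110:240]
c=np.zeros((600,800,3),np.uint8);c[:300,:400]=cv2.resize(im,(400,300));c[:400,400:]=cv2.resize(s,(400,400));c[300:,:300]=cv2.resize(d,(300,300))
cv2.imwrite("pics/w5.png",c[:,:,::-1]);cv2.imwrite("pics/w5w.png",im[:,:,::-1])
E
```

```text
[0.61678034 0.09761488 0.13779977] [ 0.99464816 -0.10325673  0.00140064  0.00333539] 0.06602508929205153 [ -7.1 -18.2  22.9]
```

View pics/w5.png

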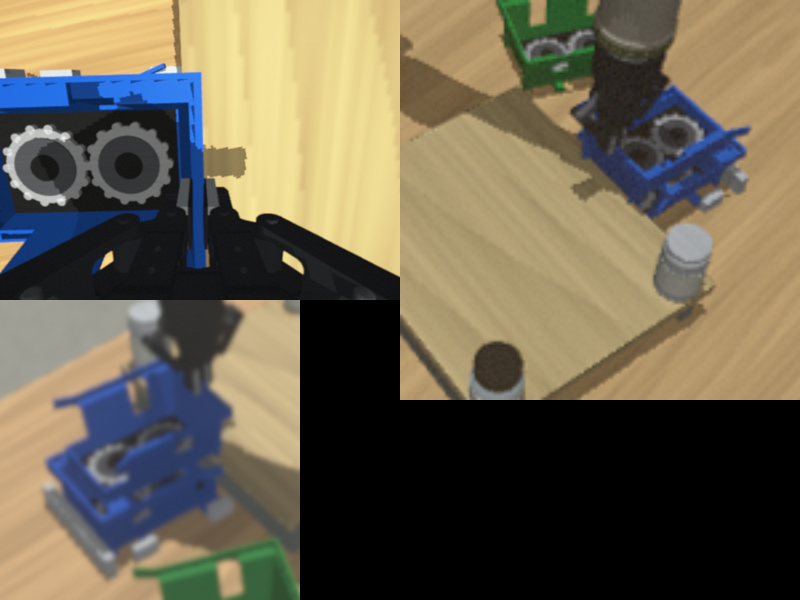

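The bin is almost home: it rides on the rails and its front sits near the docked back lip. I'll open the fingers so it settles, then nudge it forward with the outer finger.

Call:
step_arm(commands=[30,0,0,0,0,0,0,30,0,0,0,0,0,0,30,0,0,0,0,0,0,30,0,0,-0.004,0,0,0,30,0.001,0.005,-0.004,0,0,0,30,0.002,0.01,-0.004,0,0,0,30,0.003,0.015,-0.004,0,0,0,30,0.003,0.018,-0.004,0,0,0,30,0.003,0.018,-0.004,0,0,0,30,0.003,0.018,-0.004,0,0,0])

```text
clock: 13.15
position: [0.6171, 0.1143, 0.1327]
ee_rot: [0.995, -0.102, -0.0, 0.0]
ft_force: [-2.2, -4.0, -1.2]
grip_width: 0.352
grasp_force: 2.2
```

```bash
cat > m.py <<'E'
from h import *
o=get_obs();W=cam("wrist",o);print(o["position"].round(4),o["ft_force"].round(1))
im=camera("wrist")[:,:,::-1].astype(int);cv2.imwrite("pics/m.png",im)
m=(im[:,:,0]-im[:,:,2])>60
def fit(P,z=.148):
    X=np.array([ray(W,p,z)[:2] for p in P]);v=cv2.fitLine(X.astype(np.float32),cv2.DIST_HUBER,0,.01,.01).ravel()
    d=(X-[.6337,.1873]);return np.degrees(np.arctan2(v[1],v[0])).round(2),np.median(d@[.9833,-.1822]).round(4),np.median(d@[.1822,.9833]).round(4)
def last(r):
    k=np.where(m[r,150:400])[0];return k.max()+150.5 if len(k) else None
rows=[r for r in range(110,200,5) if last(r)]
print("rim (want along -.086)",fit([(last(r),r) for r in rows]),[last(r) for r in rows])
cs=range(int(last(120))-70,int(last(120))-10,5)
print("side (want lat .068)",fit([(c,np.where(m[40:180,c])[0].min()+39.5) for c in cs]),[int(np.where(m[40:180,c])[0].min()+40) for c in cs])
E
python3 m.py
```

```text
[0.6171 0.1143 0.1327] [-2.2 -4.  -1.2]
rim (want along -.086) (np.float32(-10.87), np.float64(0.0429), np.float64(-0.0905)) [np.float64(289.5), np.float64(289.5), np.float64(289.5), np.float64(289.5), np.float64(288.5), np.float64(288.5), np.float64(288.5), np.float64(288.5), np.float64(288.5), np.float64(288.5), np.float64(288.5), np.float64(288.5), np.float64(288.5), np.float64(288.5), np.float64(288.5), np.float64(288.5), np.float64(289.5), np.float64(289.5)]
side (want lat .068) (np.float32(71.78), np.float64(0.0683), np.float64(-0.075)) [83, 80, 78, 76, 78, 86, 85, 85, 85, 85, 85, 85][ WARN:0@1.125] global loadsave.cpp:1063 imwrite_ Unsupported depth image for selected encoder is fallbacked to CV_8U.
```

Call:
step_arm(commands=[30,0,0.002,0,0,0,0,30,0.001,0.004,0,0,0,0,30,0.001,0.005,0,0,0,0,30,0.001,0.006,0,0,0,0,30,0.001,0.007,0,0,0,0,30,0.001,0.008,0,0,0,0,30,0.002,0.009,0,0,0,0,30,0.002,0.009,0,0,0,0,30,0.002,0.009,0,0,0,0,30,0.002,0.009,0,0,0,0])

```text
clock: 14.45
position: [0.6185, 0.1201, 0.1329]
ee_rot: [0.995, -0.102, 0.0, -0.0]
ft_force: [-0.4, -3.4, -3.1]
grip_width: 0.353
grasp_force: 1.5
```

```bash
python3 m.py 2>/dev/null
```

```text
[0.6185 0.1201 0.1329] [-0.4 -3.4 -3.1]
rim (want along -.086) (np.float32(-10.16), np.float64(0.0432), np.float64(-0.0844)) [np.float64(288.5), np.float64(288.5), np.float64(288.5), np.float64(288.5), np.float64(288.5), np.float64(288.5), np.float64(288.5), np.float64(288.5), np.float64(288.5), np.float64(288.5), np.float64(288.5), np.float64(288.5), np.float64(288.5), np.float64(288.5), np.float64(288.5), np.float64(288.5), np.float64(288.5), np.float64(288.5)]
side (want lat .068) (np.float32(77.58), np.float64(0.0685), np.float64(-0.0687)) [87, 86, 84, 81, 79, 77, 75, 86, 85, 85, 85, 85]
```

Call:
step_arm(commands=[30,0,0.001,0,0,0,0,30,0,0.002,0,0,0,0,30,0.001,0.003,0,0,0,0,30,0.001,0.004,0,0,0,0,30,0.001,0.005,0,0,0,0,30,0.001,0.006,0,0,0,0,30,0.001,0.006,0,0,0,0,30,0.001,0.006,0,0,0,0,30,0.001,0.006,0,0,0,0,30,0.001,0.006,0,0,0,0])

```text
clock: 15.75
position: [0.6195, 0.1216, 0.1331]
ee_rot: [0.995, -0.102, 0.0, 0.001]
ft_force: [-0.1, -9.4, 0.5]
grip_width: 0.349
grasp_force: 4.4
```

The force rose to 9.4 N and the tool stalled about 2 mm short, so the bin is against the back lip. I'll back off and lift clear.

Call:
step_arm(commands=[30,-0.002,-0.01,0,0,0,0,30,-0.004,-0.02,0,0,0,0,30,-0.004,-0.022,0.02,0,0,0,30,-0.004,-0.022,0.06,0,0,0,30,-0.004,-0.022,0.12,0,0,0,30,-0.004,0.05,0.2,0,0,0,30,0,0.1,0.3,0,0,0,30,0,0.1,0.36,0,0,0,30,0,0.1,0.36,0,0,0,30,0,0.1,0.36,0,0,0])

```text
clock: 17.0
position: [0.6189, 0.1838, 0.3489]
ee_rot: [0.995, -0.101, 0.0, -0.0]
ft_force: [0.0, -0.2, -0.6]
grip_width: 0.35
grasp_force: 0.0
```

```bash
python3 - <<'E'
from h import *
import json
o=get_obs();print(o["position"].round(4),o["ft_force"].round(1));im=camera("wrist")[:,:,::-1]
json.dump({k:np.asarray(o[k]).tolist() for k in("position","ee_rot")},open("w6.json","w"))
W=cam("wrist",o);print(proj(W,[.6337,.1873,.14]))
d=camera("side")[170:300,110:240,::-1]
c=cv2.resize(im,(800,600),interpolation=cv2.INTER_CUBIC);c[380:,580:]=cv2.resize(d,(220,220));cv2.imwrite("pics/w6.png",c)
E
```

```text
[0.6189 0.1838 0.3489] [ 0.  -0.2 -0.6]
[245.83394477 148.49320355]
```

View pics/w6.png

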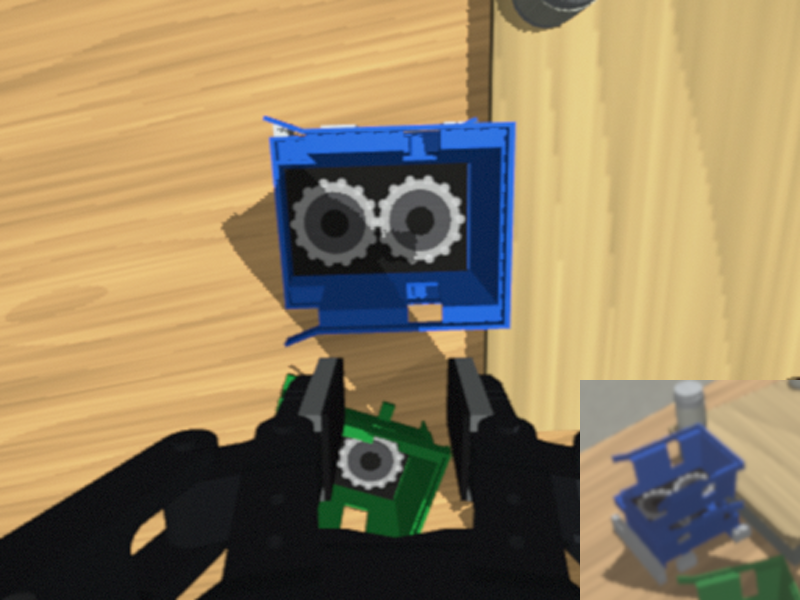

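The stacked bin has its back rim corners at (515,123) and (510,328), and it covers the docked bin completely. I'll check the fit with numbers.

```bash
python3 - <<'E'
from h import *
import json
W=cam("wrist",json.load(open("w6.json")))
f=lambda p,z:ray(W,(p[0]*.64,p[1]*.64),z)[:2]
a,b=f((515,123),.148),f((510,328),.148);m=(a+b)/2;e=a-b
h=(f((265,118),.148)+f((287,344),.148))/2
print(np.linalg.norm(e),np.degrees(np.arctan2(*(h-m)[::-1])),np.degrees(np.arctan2(e[1],e[0])))
q=m-[.6337,.1873];print("along(-.086)",q@[.1822,.9833],"lat",q@[.9833,-.1822])
l=[f((270,137),.078),f((288,308),.078)];print("left edge along if docked lip",[(p-[.6337,.1873])@[.1822,.9833] for p in l], "if front", [(f(p,.098)-[.6337,.1873])@[.1822,.9833] for p in((270,137),(288,308))])
E
```

```text
0.1352148051610997 79.85796899148885 -9.763275882868681
along(-.086) -0.08464969757189966 lat 0.00013033550928555427
left edge along if docked lip [np.float64(0.08577109696715678), np.float64(0.0824661976363529)] if front [np.float64(0.08122409034619851), np.float64(0.0780785813852196)]
```

```bash
python3 -c "
from workcell import *
print(hand_in())"
```

```text
the job is handed in; nothing more can be done
None
```

I turned the loose blue bin half round on the deck, slid it home on the docked bin's rails and handed the job in at about 17 s; by my last measurement it was within about 2 mm lengthwise and 1 mm sideways of centre, but the hand-in returned no verdict.

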